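Wind the cork out of a vinegar flagon on the bench corkscrew

TASK

The corkscrew is already driven into the vinegar flagon's cork. Wind the crank clockwise (seen from above) until the cork lets go of the neck and the crank suddenly turns easily, and stop there, within about a third of a turn: wound on, the cork is crushed against the collar at the top. Then take the flagon by its handle, draw it out from under the corkscrew and leave it standing upright on the counter, its middle about 11 cm from the crank's axis, without wrenching it against the corkscrew or disturbing the glass, the bowl and the tin.

Things in the scene. Friction and masses are not known exactly. Their poses are not given: they have to be found in the camera images.
- stand: bench corkscrew fixed to the counter: dark base, column 85 mm behind the crank's axis, aluminium head over the flagon (nose 45 mm across, z 155-219 mm). Origin on the counter under the crank's vertical axis; its -x is the open front where the flagon leaves, z up. Base feet 12 mm high flank the flagon at y = 50-66 mm either side, x = -45 to 55 mm; a padded rest embraces it from behind.
- crank: steel crank on the head; origin on its vertical axis at z = 219.5 mm, arm along its own -x, ending in the knob 55 mm from the axis. Starts at any angle, turns level at constant height; clockwise lifts the cork 8.2 mm a turn. Up to 1/5 turn of free play, then 7-10 N at the knob while the cork grips, under 2 N once it is out.
- crank_knob (a point): centre of the crank's dark wooden knob: upright, 21 mm thick, 40 mm tall (z = 228..268 mm), turning freely on its own vertical pin, so it can be held from above with a steady wrist while it is led round
- crank_axis (a point): point of the stand on the crank's vertical axis, level with the knob's centre (z = 249 mm). How far the cork has still to come is hidden and differs each time: about 1 to 2.6 turns of the crank. When the crank goes slack the cork's foot has just cleared the flagon's lip by about 2 mm.
- flagon: white stoneware flagon, 78 mm across, 150 mm high to its lip, 0.35 to 0.65 kg. Origin at the centre of its underside, z up along its neck. Stands loose on the counter, lip 4.5 mm below the corkscrew's nose; the cork (19 mm, in a 21 mm bore) keeps it there until drawn. Its handle lies along its own -x, towards the stand's open front.
- flagon_handle (a point): point on the outer, nearly upright part of the flagon's loop handle (round bar 12 mm thick, in the flagon's x-z plane), 74.5 mm from the flagon's axis and 80 mm above its underside
- glass: bystander: drinking glass 79 mm across, 87 mm high, origin at the centre of its underside
- bowl: bystander: white bowl 150 mm across, 68 mm high, origin at the centre of its underside
- tin: bystander: food tin 75 mm across, 110 mm high, origin at the centre of its underside
- collar: steel thrust collar at the top of the corkscrew's nose, 39 mm across, fixed to the stand. The cork's head runs up against it and is crushed if the crank is wound on for more than about 0.45 turn (160 degrees) after the cork has let go; the crank gives little warning of this.

How it is judged:
At the end, for the whole second after the job is handed in: the flagon stands upright (within 0.06 rad) and at rest on the counter (underside within 5 mm of it), its middle more than 95 mm from the crank's axis (horizontal distance between flagon and crank_axis above 0.095 m and angle between flagon's own z axis and vertical below 0.06 rad and height (world z) of flagon between -0.005 and 0.005 m and linear speed of flagon below 0.02 m/s); the robot touches nothing.
It fails at once if the cork is run up against the collar at the top of the corkscrew: more than 5 N between them (contact force between collar and anything else above 5 N).
It fails at once if the flagon is wrenched against the corkscrew or its cork: more than 15 N between them (contact force between flagon and stand above 15 N).
It fails at once if the flagon is tipped by more than 0.3 rad (angle between flagon's own z axis and vertical above 0.3 rad).
It fails at once if the glass, the bowl or the tin is moved more than 30 mm (distance of any of glass, bowl, tin from where it was at the start of the episode above 0.03 m).
It also fails if it takes over 72 s, if anything falls off the work surface, if the arm or the gripper's body presses on something with over 40 N, if the wrist force passes 120 N, or if a joint passes its speed limit or range.

ROBOT

A 6-joint arm with a two-finger parallel gripper is mounted at the origin on a cart in front of the work surface, level with it; the furniture and walls round the work are solid. World frame = base frame: x ahead of the robot, y to its left, z up, the work surface at z = 0. Lengths are in m, angles in rad, forces in N, time in s.
With the tool pointing down it reaches from about 0.35 to 0.875 m from the base axis. Payload 4.2 kg.
Tool frame: the origin (TCP) lies between the finger pads; the fingertips stand 25 mm ahead of it and the grasp point (between the pads) lies 6 mm ahead of it (arm.finger_overhang is the distance from the TCP to the fingertips, in m); y points along the fingers, x is the direction in which the jaws open and shut, and the axes are right-handed (so a half turn about y gives the same grasp; the last joint's range is limited). The gripper opens to 85 mm and grips with 20 to 120 N. Pads are 22 mm wide; open, the fingers measure 114 mm over their backs; the gripper's body (76 mm by 85 mm) begins 54 mm behind the grasp point. The pads swing forward as they close: fully open they stand 13 mm farther back than shut.
Start: joints at [1.544, 0.385, 0.008, 0, -1.194, -0.259], TCP at [0.176, 0.6, 0.256] pointing down, gripper open.
Joint ranges: [-3.14, 3.14], [-1.21, 2.06], [-1.07, 1.41], [-3.16, 2.05], [-2.99, -0.16], [-3.1, 3.1]. Speed limits (rad/s): [2.79, 2.79, 3.14, 3.14, 3.14, 3.14].

INTERFACE

Orientations are given as a unit quaternion [w, x, y, z].
In Python, from bench import monitor, imaging, workorder, arm gives the robot as it stands. The module is installed in compiled form; this text tells all that it offers.
- The arm moves only by the tool apply_moves, never from a script. Its argument "rows" is a list of rows, each a list of 5 numbers: the finger opening in cm, from 0 to 8.54, then the shift along the tool's x, y, z in cm, then the turn about the tool's y in rad. In form: [[gripper, tx, ty, tz, yaw], ...]. A call has 1 to 5 rows; each row shifts and turns the pose as measured when the row begins, along the tool's axes as they then stand; what a row does not reach is not made up. A row lasts 1/10 s, in which the tool goes at most 50 mm and 8.59 degrees, less where a joint would pass 70% of its speed; a pose out of reach is approached as far as the arm can. A call is refused whole if a number of a shift passes 5 or a number of a turn 0.15, either way. A call with a gripper value outside its range is refused whole. The fingers move at their own pace and stop on an object; the grip force is fixed at half the most. Time passes only in rows, so rows that do not move let the fingers close. It gives the time, the measured TCP pose, the force and the opening at its end, in the units of the state.
- monitor.read_state(): the state, without advancing time (a new reading comes with each control period).
- imaging.snapshot(name): name is "scene" or "top" or "wrist"; returns a dict with "img" (384x512x3 uint8, red, green, blue), "mtx" (3x3 intrinsics, pixels), "rvec" (rotation vector, rad) and "tvec" (3), from world to camera coordinates, as OpenCV has them. Camera axes: x right, y down, z forward; pixel columns grow to the right and rows downward; lengths in m; the calibration is good to about 2 mm. A picture is of the moment at which its call begins. There is no depth.
- workorder.sign_off(): hands the job in, once; it reports no verdict.
The state is a dict: "clock": time; "q": joint angles; "joint_velocities": joint speeds; "tau": joint torques, N m; "ee_pos": TCP position; "tcp_rot": TCP orientation; "wrist_force": force on the tool from outside, world axes, zero at the start; "ft_torque": the same for the moment, N m; "opening": finger opening in m.
Only numpy, scipy, OpenCV 4.12 (cv2) and the standard library are available. Lean on these libraries where they do the work, as an engineer would, in place of code of your own. Each camera call takes 0.05 s, during which the arm holds its last target.

## Working session

There is one attempt and no reset: what is moved stays moved. The work goes in short steps, Python scripts to look and compute and a tool call to move; the robot and the scene stay as the last step left them, time stands still between calls to the robot, and variables do not carry over. Pictures are saved under pics/ and viewed, and the job is handed in when it is done.

Besides the shell and the picture viewer there is one more tool, called after "Call:" as a command line: name --pt "numbers of a row" for each row, then --argument value for the rest. apply_moves: Moves the arm, as the interface text tells. Its arguments: {"type":"object","properties":{"rows":{"type":"array"}},"required":["rows"]}

```bash
mkdir -p pics; cat > h.py <<'E'
import numpy as np,cv2
from bench import monitor, imaging, workorder, arm
def snap(n,f,crop=None,s=1):
    d=imaging.snapshot(n); im=d['img'][:,:,::-1]
    np.savez(f'pics/{f}.npz',mtx=d['mtx'],rvec=d['rvec'],tvec=d['tvec'],img=d['img'])
    if crop: im=im[crop[1]:crop[3],crop[0]:crop[2]]
    if s!=1: im=cv2.resize(im,None,fx=s,fy=s,interpolation=cv2.INTER_CUBIC)
    cv2.imwrite(f'pics/{f}.png',im); return d
def ray(f,u,v,z):
    d=np.load(f'pics/{f}.npz'); R,_=cv2.Rodrigues(d['rvec']); t=d['tvec'].ravel()
    c=-R.T@t; r=R.T@np.linalg.inv(d['mtx'])@np.array([u,v,1.]); return c+r*(z-c[2])/r[2]
def proj(f,p):
    d=np.load(f'pics/{f}.npz'); return cv2.projectPoints(np.array(p,float).reshape(-1,1,3),d['rvec'],d['tvec'],d['mtx'],None)[0].reshape(-1,2)
def st():
    s=monitor.read_state(); print({k:np.round(v,3).tolist() for k,v in s.items()})
E
python3 - <<'E'
from h import *
snap('scene','s0',s=1.5);snap('top','t0',s=1.5);snap('wrist','w0',s=1.5);st()
E
```

```text
{'clock': 0.15, 'q': [1.544, 0.385, 0.007, -0.0, -1.194, -0.259], 'joint_velocities': [0.001, -0.001, 0.004, 0.004, 0.0, -0.001], 'tau': [-0.0, -39.268, 18.858, 4.189, -0.003, -0.0], 'ee_pos': [0.176, 0.599, 0.255], 'tcp_rot': [-0.423, 0.424, -0.566, 0.567], 'wrist_force': [0.166, -0.178, -0.488], 'ft_torque': [-0.005, -0.016, -0.034], 'opening': 0.086}
```

View pics/s0.png

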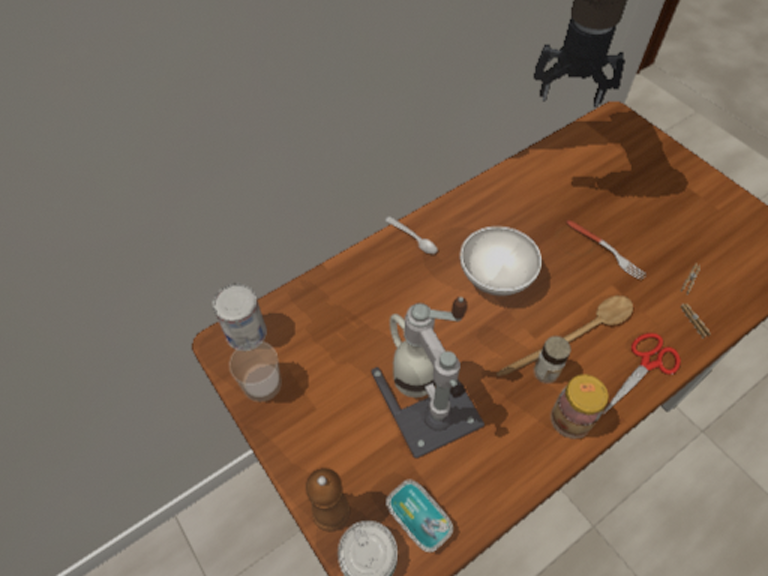

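View pics/t0.png

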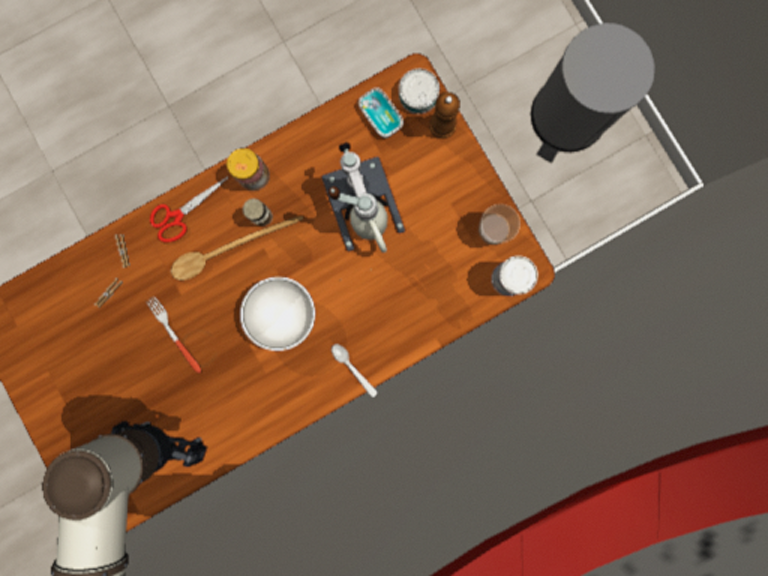

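View pics/w0.png

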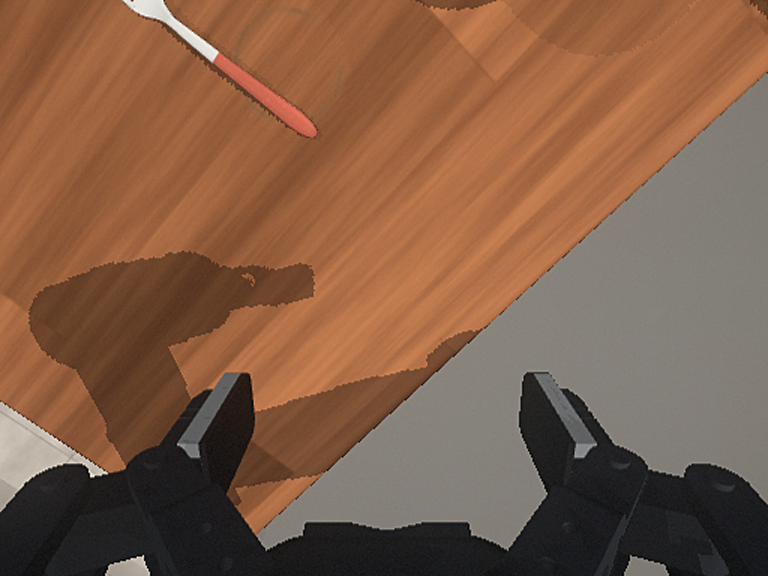

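```bash
python3 - <<'E'
from h import *
from scipy.spatial.transform import Rotation as Ro
print(arm.finger_overhang,[a for a in dir(arm) if a[0]!='_'])
q=[-0.423,0.424,-0.566,0.567];print(Ro.from_quat(q,scalar_first=True).as_matrix().round(3))
for f,c in(('s0',(230,180,350,310)),('t0',(200,85,300,185))):
    im=np.load(f'pics/{f}.npz')['img'][c[1]:c[3],c[0]:c[2],::-1]
    cv2.imwrite(f'pics/{f}c.png',cv2.resize(im,None,fx=4.5 if f=='s0' else 6,fy=4.5 if f=='s0' else 6,interpolation=cv2.INTER_CUBIC))
E
```

```text
0.025 ['IKError', 'finger_overhang']
[[-0.283 -0.     0.959]
 [-0.959 -0.002 -0.283]
 [ 0.002 -1.     0.   ]]
```

View pics/s0c.png

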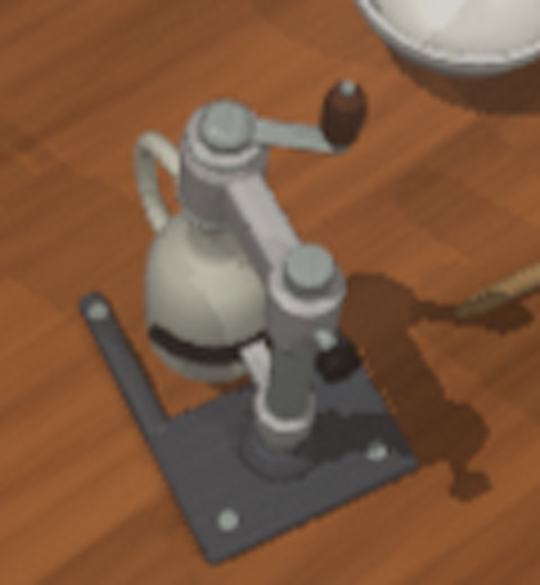

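View pics/t0c.png

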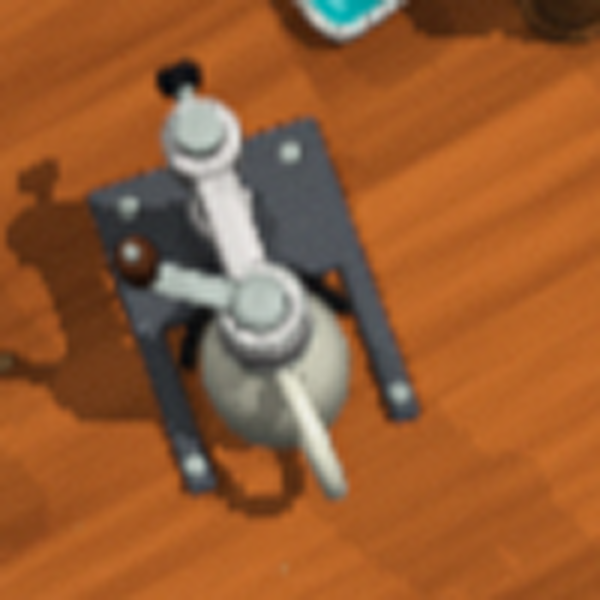

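```bash
cat >> h.py <<'E'
def tri(*obs):
    A=[];b=[]
    for f,u,v in obs:
        d=np.load(f'pics/{f}.npz'); R,_=cv2.Rodrigues(d['rvec']); t=d['tvec'].ravel()
        c=-R.T@t; r=R.T@np.linalg.inv(d['mtx'])@np.array([u,v,1.]); r/=np.linalg.norm(r)
        P=np.eye(3)-np.outer(r,r); A.append(P); b.append(P@c)
    return np.linalg.lstsq(np.vstack(A),np.hstack(b),rcond=None)[0]
E
python3 - <<'E'
from h import *
T=lambda x,y:('t0',200+x/6-.4,85+y/6-.4)
S=lambda x,y:('s0',230+x/4.5-.4,180+y/4.5-.4)
ax=tri(T(260,302),S(228,125));kn=tri(T(133,250),S(347,88));col=tri(T(199,130),S(310,268))
print('ax',ax,'knob',kn,'col',col, np.linalg.norm((ax-kn)[:2]),np.linalg.norm((ax-col)[:2]))
for n,a,z in(('ax',T(260,302),.235),('kn',T(133,250),.268),('col',T(199,130),.2),('hand',T(335,492),.12)):print(n,ray(*a,z))
print('axS',ray(*S(228,125),.235),'knS',ray(*S(347,88),.268))
# feet ends
print('feet',ray(*T(195,465),.012),ray(*T(400,392),.012),ray(*T(128,207),.012),ray(*T(290,152),.012))
print('bowl',ray('t0',277/1.5,314/1.5,.068),'tin',ray('t0',519/1.5,274/1.5,.11),'glass',ray('t0',500/1.5,223/1.5,.087))
E
```

```text
ax [0.58723575 0.26788369 0.22585148] knob [0.60119553 0.32037601 0.27304725] col [0.66702105 0.29590424 0.22374611] 0.05431684053098652 0.08456267219600547
ax [0.58542227 0.26668024 0.235     ]
kn [0.60222866 0.32068566 0.268     ]
col [0.67306854 0.29691001 0.2       ]
hand [0.51253582 0.23485687 0.12      ]
axS [0.59273458 0.26754912 0.235     ] knS [0.59809807 0.3215708  0.268     ]
feet [0.53933921 0.31159339 0.012     ] [0.57863518 0.20177671 0.012     ] [0.67950755 0.34838296 0.012     ] [0.70953975 0.26100558 0.012     ]
bowl [0.38738483 0.45180093 0.068     ] tin [ 0.4654535  -0.03362943  0.11      ] glass [ 0.57082413 -0.00136184  0.087     ]
```

Call:
apply_moves --pt "8.54 1.3 -1.2 4.4 0" --pt "8.54 1.3 -1.2 4.4 0" --pt "8.54 1.3 -1.2 4.4 0" --pt "8.54 1.3 -1.2 4.4 0" --pt "8.54 1.3 -1.2 4.4 0"

```text
clock: 0.65
ee_pos: [0.3697, 0.4737, 0.3125]
tcp_rot: [-0.424, 0.43, -0.562, 0.566]
wrist_force: [0.6, 1.2, -0.1]
opening: 0.0855
```

Call:
apply_moves --pt "5 0 0 0 -0.15" --pt "5 0 0 0 -0.15" --pt "5 0 0 0 -0.15" --pt "5 0 0 0 -0.15" --pt "5 0 0 0 -0.03"

```text
clock: 1.15
ee_pos: [0.376, 0.4686, 0.3133]
tcp_rot: [-0.578, 0.585, -0.401, 0.403]
wrist_force: [-0.2, -0.1, 0.9]
opening: 0.0498
```

```bash
cat >> h.py <<'E'
from scipy.spatial.transform import Rotation as Ro
def tool(target):
    s=monitor.read_state();R=Ro.from_quat(s['tcp_rot'],scalar_first=True).as_matrix()
    print('cm tool',(R.T@(np.array(target)-s['ee_pos'])*100).round(2),'xang',np.degrees(np.arctan2(R[1,0],R[0,0])).round(2),'pos',np.round(s['ee_pos'],4),'F',np.round(s['wrist_force'],1),'t',s['clock'],'op',round(float(s['opening']),4),'y',R[:,1].round(3))
E
python3 - <<'E'
from h import *
tool([.601,.3205,.32]);st()
E
```

```text
cm tool [21.81 -0.6  15.82] xang -69.32 pos [0.376  0.4686 0.3133] F [-0.2 -0.1  0.9] t 1.15 op 0.0498 y [-0.003 -0.01  -1.   ]
{'clock': 1.15, 'q': [1.164, 0.315, 0.047, 0.001, -1.313, 0.767], 'joint_velocities': [-0.004, 0.004, -0.006, -0.005, 0.0, 0.294], 'tau': [-0.074, -36.387, 19.555, 4.358, -0.023, 0.105], 'ee_pos': [0.376, 0.469, 0.313], 'tcp_rot': [-0.578, 0.585, -0.401, 0.403], 'wrist_force': [-0.164, -0.076, 0.87], 'ft_torque': [0.042, -0.084, -0.023], 'opening': 0.05}
```

Call:
apply_moves --pt "4.5 4 0 2.9 0" --pt "4.5 4 0 2.9 0" --pt "4.5 4 -0.2 2.9 0" --pt "4.5 4 -0.2 2.9 0" --pt "4.5 4 -0.2 2.9 0"

```text
clock: 1.65
ee_pos: [0.583, 0.3345, 0.318]
tcp_rot: [-0.58, 0.589, -0.398, 0.398]
wrist_force: [0.5, 0.8, -0.3]
opening: 0.0453
```

Call:
apply_moves --pt "4.5 0 0 0 0"

```text
clock: 1.75
ee_pos: [0.587, 0.3307, 0.3165]
tcp_rot: [-0.578, 0.588, -0.4, 0.4]
wrist_force: [-0.5, -0.3, 0.4]
opening: 0.0447
```

```bash
python3 - <<'E'
from h import *
tool([.601,.3205,.32]);snap('wrist','w1',s=1.5)
E
```

```text
cm tool [ 1.46 -0.34  0.94] xang -68.88 pos [0.587  0.3307 0.3165] F [-0.5 -0.3  0.4] t 1.75 op 0.0447 y [-0.007 -0.013 -1.   ]
```

View pics/w1.png

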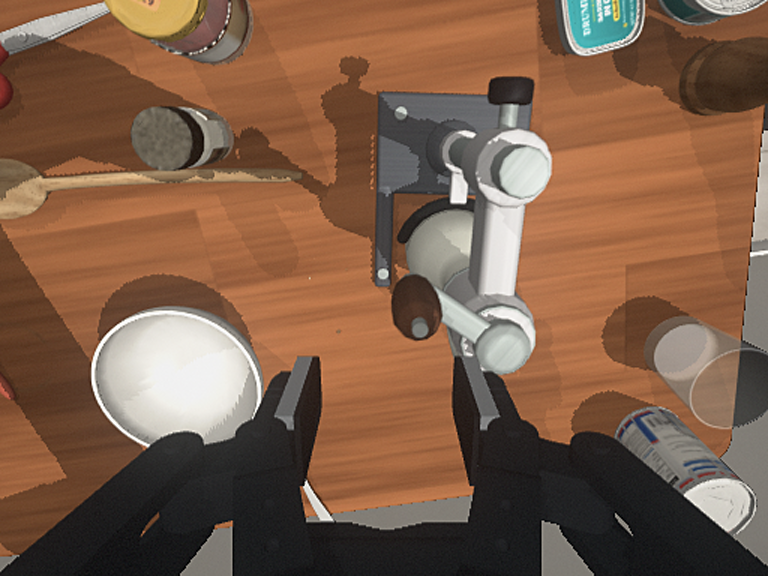

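```bash
python3 - <<'E'
from h import *
k=ray('w1',420/1.5,327/1.5,.269);print('kn',k,'hub',ray('w1',506/1.5,346/1.5,.228),'col',ray('w1',523/1.5,170/1.5,.224))
T=lambda x,y:('t0',200+x/6-.4,85+y/6-.4)
S=lambda x,y:('s0',230+x/4.5-.4,180+y/4.5-.4)
print(tri(T(133,250),S(347,88),('w1',420/1.5,327/1.5)),tri(T(260,302),S(228,125),('w1',506/1.5,346/1.5)))
E
```

```text
kn [0.59919085 0.32150281 0.269     ] hub [0.5890017  0.26799434 0.228     ] col [0.66801809 0.29680383 0.224     ]
[0.60075252 0.32108806 0.27197994] [0.58768876 0.26762191 0.22622838]
```

Call:
apply_moves --pt "4.5 1.4 0 0.9 0.02" --pt "4.5 0 0 0 0"

```text
clock: 2.0
ee_pos: [0.5986, 0.322, 0.3155]
tcp_rot: [-0.574, 0.585, -0.406, 0.405]
wrist_force: [-0.1, 0.4, -0.5]
opening: 0.0451
```

```bash
python3 - <<'E'
from h import *
tool([.600,.3212,.257])
E
```

```text
cm tool [0.07 5.85 0.18] xang -69.98 pos [0.5986 0.322  0.3155] F [-0.1  0.4 -0.5] t 2.0 op 0.0451 y [-0.01  -0.013 -1.   ]
```

Call:
apply_moves --pt "4.5 0.1 2 0.1 0" --pt "4.5 0 2 0 0" --pt "4.5 0 1.6 0 0" --pt "4.5 0 0.4 0 0"

```text
clock: 2.4
ee_pos: [0.5971, 0.3237, 0.2553]
tcp_rot: [-0.576, 0.585, -0.404, 0.404]
wrist_force: [-1.0, 0.9, 0.4]
opening: 0.045
```

```bash
python3 - <<'E'
from h import *
tool([.600,.3212,.257]);snap('wrist','w2',s=1.5)
E
```

```text
cm tool [ 0.34 -0.17  0.19] xang -69.73 pos [0.5971 0.3237 0.2553] F [-1.   0.9  0.4] t 2.4 op 0.045 y [-0.008 -0.01  -1.   ]
```

View pics/w2.png

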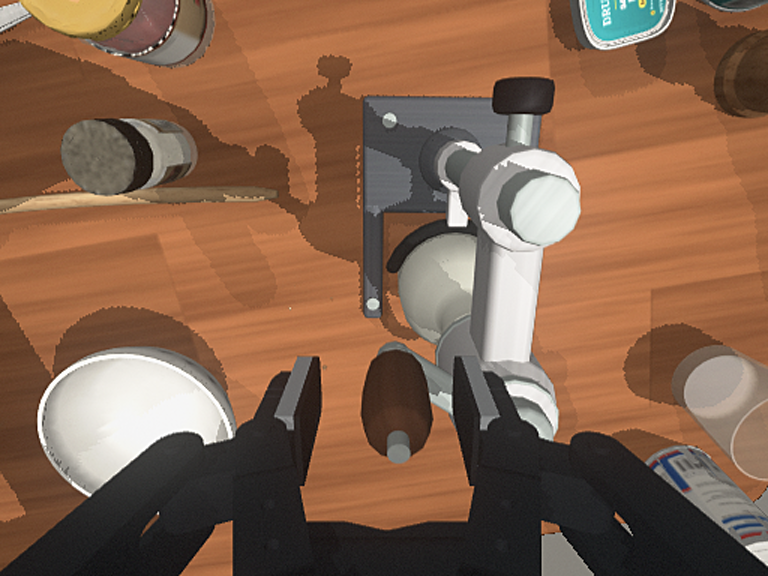

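Call:
apply_moves --pt "4.5 0.3 0 0.2 0" --pt "1.5 0 0 0 0" --pt "1.5 0 0 0 0" --pt "1.5 0 0 0 0" --pt "1.5 0 0 0 0"

```text
clock: 2.95
ee_pos: [0.6001, 0.3225, 0.2585]
tcp_rot: [-0.577, 0.584, -0.403, 0.404]
wrist_force: [0.7, -0.4, -1.9]
opening: 0.0185
```

```bash
cat >> h.py <<'E'
def crank(cx=.588,cy=.2678,r=.055,steps=(15,15,15,15,15),lead=0):
    s=monitor.read_state();R=Ro.from_quat(s['tcp_rot'],scalar_first=True).as_matrix()
    p=np.array(s['ee_pos']);d=p[:2]-[cx,cy];a=np.degrees(np.arctan2(d[1],d[0]))
    F=np.array(s['wrist_force']);u=d/np.linalg.norm(d);tan=np.array([u[1],-u[0]])
    print('t',round(s['clock'],2),'ang',a.round(1),'rad',(np.linalg.norm(d)*1e3).round(1),'z',p[2].round(4),'Frad',(F[:2]@u).round(1),'Ftan',(F[:2]@tan).round(1),'Fz',F[2].round(1),'op',round(float(s['opening']),4),'xang',np.degrees(np.arctan2(R[1,0],R[0,0])).round(1))
    q=p.copy()
    for st_ in steps:
        a-=st_; n=np.array([cx+r*np.cos(np.radians(a)),cy+r*np.sin(np.radians(a)),.2555]); 
        print((R.T@(n-q)*100).round(1).tolist()); q=n
E
python3 - <<'E'
from h import *
crank()
E
```

```text
t 2.95 ang 77.5 rad 56.0 z 0.2585 Frad -0.2 Ftan 0.7 Fz -1.9 op 0.0185 xang -69.6
[1.0, 0.3, 1.0]
[1.2, 0.0, 0.8]
[1.4, 0.0, 0.5]
[1.4, 0.0, 0.1]
[1.4, 0.0, -0.3]
```

Call:
apply_moves --pt "1.2 1.0 0.2 1.0 0" --pt "1.2 1.2 0 0.8 0" --pt "1.2 1.4 0 0.5 0"

```text
clock: 3.25
ee_pos: [0.6335, 0.2998, 0.2585]
tcp_rot: [-0.579, 0.583, -0.404, 0.401]
wrist_force: [-9.3, 6.2, 2.6]
opening: 0.0189
```

```bash
python3 - <<'E'
from h import *
crank()
E
```

```text
t 3.25 ang 35.1 rad 55.6 z 0.2585 Frad -4.0 Ftan -10.4 Fz 2.6 op 0.0189 xang -69.4
[1.4, 0.3, 0.1]
[1.4, 0.0, -0.2]
[1.3, 0.0, -0.6]
[1.1, 0.0, -0.9]
[0.9, 0.0, -1.1]
```

Call:
apply_moves --pt "1.2 1.4 0 0.1 0" --pt "1.2 1.4 0 -0.3 0" --pt "1.2 1.3 0 -0.6 0" --pt "1.2 1.1 0 -0.9 0" --pt "1.2 0.8 0 -1.2 0"

```text
clock: 3.75
ee_pos: [0.6378, 0.2467, 0.259]
tcp_rot: [0.596, -0.569, 0.402, -0.4]
wrist_force: [14.4, 6.2, -6.1]
opening: 0.0184
```

```bash
python3 - <<'E'
from h import *
crank()
E
```

```text
t 3.75 ang -23.0 rad 54.1 z 0.259 Frad 10.8 Ftan -11.3 Fz -6.1 op 0.0184 xang -69.1
[1.0, 0.3, -1.1]
[0.6, -0.1, -1.3]
[0.2, -0.0, -1.4]
[-0.2, -0.0, -1.4]
[-0.5, -0.0, -1.3]
```

Call:
apply_moves --pt "1.2 1.0 0 -1.1 0" --pt "1.2 0.7 0 -1.3 0" --pt "1.2 0.3 0 -1.4 0" --pt "1.2 -0.1 0 -1.4 0" --pt "1.2 -0.5 0 -1.3 0"

```text
clock: 4.25
ee_pos: [0.5985, 0.2147, 0.2587]
tcp_rot: [0.609, -0.555, 0.393, -0.408]
wrist_force: [12.3, -9.8, -3.3]
opening: 0.0183
```

```bash
sed -i 's/,.2555\]/,p[2]]/; s/xang.,np/tilt y'"'"',R[:,1].round(3),'"'"'xang'"'"',np/' h.py; python3 - <<'E'
from h import *
crank()
E
```

```text
t 4.25 ang -78.8 rad 54.1 z 0.2587 Frad 12.0 Ftan -10.2 Fz -3.3 op 0.0183 tilt y [ 0.06   0.051 -0.997] xang -69.0
[-0.3, -0.1, -1.4]
[-0.8, -0.1, -1.2]
[-1.1, -0.0, -1.0]
[-1.3, -0.0, -0.7]
[-1.4, 0.0, -0.3]
```

Call:
apply_moves --pt "1.2 -0.3 0 -1.5 0" --pt "1.2 -0.7 0 -1.3 0" --pt "1.2 -1.0 0 -1.1 0" --pt "1.2 -1.3 0 -0.8 0" --pt "1.2 -1.4 0 -0.4 0"

```text
clock: 4.75
ee_pos: [0.5474, 0.2306, 0.2584]
tcp_rot: [0.609, -0.552, 0.385, -0.419]
wrist_force: [3.4, -10.8, 0.8]
opening: 0.0186
```

```bash
python3 - <<'E'
from h import *
crank(r=.056)
E
```

```text
t 4.75 ang -137.5 rad 55.1 z 0.2584 Frad 4.8 Ftan -10.3 Fz 0.8 op 0.0186 tilt y [ 0.085  0.04  -0.996] xang -69.4
[-1.4, -0.0, -0.4]
[-1.5, 0.0, 0.0]
[-1.4, 0.0, 0.4]
[-1.3, 0.1, 0.7]
[-1.0, 0.1, 1.0]
```

Call:
apply_moves --pt "1.2 -1.4 0 -0.4 0" --pt "1.2 -1.5 0 0 0" --pt "1.2 -1.4 0 0.4 0" --pt "1.2 -1.3 0 0.7 0" --pt "1.2 -1.0 0 1.0 0"

```text
clock: 5.25
ee_pos: [0.5335, 0.2755, 0.2581]
tcp_rot: [0.588, -0.569, 0.389, -0.423]
wrist_force: [-23.3, -7.8, 13.8]
opening: 0.0185
```

```bash
python3 - <<'E'
from h import *
crank(r=.056)
E
```

```text
t 5.25 ang 172.0 rad 55.1 z 0.2581 Frad 21.9 Ftan -11.0 Fz 13.8 op 0.0185 tilt y [ 0.054 -0.006 -0.999] xang -70.2
[-1.2, 0.0, 0.8]
[-0.9, 0.0, 1.1]
[-0.6, 0.1, 1.3]
[-0.2, 0.1, 1.4]
[0.1, 0.1, 1.5]
```

Call:
apply_moves --pt "1.2 -1.2 -0.1 0.6 0" --pt "1.2 -1.0 0 1.0 0" --pt "1.2 -0.7 0 1.3 0" --pt "1.2 -0.3 0 1.4 0" --pt "1.2 0.1 0 1.5 0"

```text
clock: 5.75
ee_pos: [0.562, 0.317, 0.2582]
tcp_rot: [-0.573, 0.582, -0.402, 0.415]
wrist_force: [-19.4, 11.4, 4.3]
opening: 0.0185
```

```bash
python3 - <<'E'
from h import *
crank(r=.056)
E
```

```text
t 5.75 ang 117.9 rad 55.6 z 0.2582 Frad 19.1 Ftan -11.8 Fz 4.3 op 0.0185 tilt y [ 0.009 -0.021 -1.   ] xang -70.5
[-0.1, 0.0, 1.5]
[0.4, 0.0, 1.4]
[0.7, 0.0, 1.3]
[1.0, 0.0, 1.1]
[1.3, 0.0, 0.8]
```

Tilt cancels around the turn; good.

Call:
apply_moves --pt "1.2 -0.1 0 1.5 0" --pt "1.2 0.3 0 1.5 0" --pt "1.2 0.6 0 1.4 0" --pt "1.2 1.0 0 1.1 0" --pt "1.2 1.2 0 0.8 0"

```text
clock: 6.25
ee_pos: [0.6227, 0.3119, 0.2581]
tcp_rot: [-0.568, 0.588, -0.409, 0.406]
wrist_force: [-8.6, 5.4, 2.6]
opening: 0.019
```

```bash
python3 - <<'E'
from h import *
crank(r=.056)
E
```

```text
t 6.25 ang 51.8 rad 56.1 z 0.2581 Frad -1.1 Ftan -10.1 Fz 2.6 op 0.019 tilt y [-0.019 -0.021 -1.   ] xang -70.3
[1.3, 0.0, 0.6]
[1.4, 0.0, 0.2]
[1.5, 0.0, -0.1]
[1.4, 0.0, -0.5]
[1.2, 0.0, -0.8]
```

Call:
apply_moves --pt "1.2 1.3 0 0.6 0" --pt "1.2 1.4 0 0.2 0" --pt "1.2 1.5 0 -0.1 0" --pt "1.2 1.4 0 -0.4 0" --pt "1.2 1.2 0 -0.7 0"

```text
clock: 6.75
ee_pos: [0.6424, 0.2588, 0.2583]
tcp_rot: [-0.578, 0.581, -0.412, 0.398]
wrist_force: [0.4, 10.6, -1.5]
opening: 0.0187
```

```bash
python3 - <<'E'
from h import *
crank(r=.056)
E
```

```text
t 6.75 ang -9.4 rad 55.1 z 0.2583 Frad -1.3 Ftan -10.5 Fz -1.5 op 0.0187 tilt y [-0.019  0.008 -1.   ] xang -70.0
[1.2, -0.0, -0.8]
[0.9, 0.0, -1.2]
[0.6, 0.0, -1.3]
[0.2, 0.0, -1.4]
[-0.2, 0.0, -1.5]
```

Call:
apply_moves --pt "1.2 1.2 0 -0.8 0" --pt "1.2 1.0 0 -1.1 0" --pt "1.2 0.7 0 -1.3 0" --pt "1.2 0.3 0 -1.4 0" --pt "1.2 -0.1 0 -1.5 0"

```text
clock: 7.25
ee_pos: [0.6101, 0.2182, 0.2585]
tcp_rot: [0.594, -0.566, 0.406, -0.403]
wrist_force: [14.2, -4.3, -6.2]
opening: 0.0185
```

```bash
python3 - <<'E'
from h import *
crank(r=.056)
E
```

```text
t 7.25 ang -66.0 rad 54.3 z 0.2585 Frad 9.7 Ftan -11.2 Fz -6.2 op 0.0185 tilt y [ 0.019  0.036 -0.999] xang -69.8
[0.1, -0.0, -1.4]
[-0.5, -0.0, -1.4]
[-0.8, -0.0, -1.2]
[-1.1, 0.0, -1.0]
[-1.3, 0.0, -0.6]
```

Call:
apply_moves --pt "1.2 0.1 0 -1.5 0" --pt "1.2 -0.4 0 -1.4 0" --pt "1.2 -0.8 0 -1.2 0" --pt "1.2 -1.1 0 -1.0 0" --pt "1.2 -1.3 0 -0.6 0"

```text
clock: 7.75
ee_pos: [0.5583, 0.2222, 0.2584]
tcp_rot: [0.596, -0.562, 0.398, -0.414]
wrist_force: [3.5, -13.5, 0.3]
opening: 0.0187
```

```bash
python3 - <<'E'
from h import *
crank(r=.056)
E
```

```text
t 7.75 ang -123.1 rad 54.4 z 0.2584 Frad 9.4 Ftan -10.3 Fz 0.3 op 0.0187 tilt y [ 0.046  0.026 -0.999] xang -70.1
[-1.2, -0.0, -0.8]
[-1.4, -0.0, -0.4]
[-1.5, 0.0, 0.0]
[-1.4, 0.0, 0.4]
[-1.3, 0.1, 0.7]
```

Call:
apply_moves --pt "1.2 -1.2 0 -0.8 0" --pt "1.2 -1.4 0 -0.4 0" --pt "1.2 -1.5 0 -0.1 0" --pt "1.2 -1.5 0 0.3 0" --pt "1.2 -1.3 0 0.6 0"

```text
clock: 8.25
ee_pos: [0.5329, 0.2657, 0.2582]
tcp_rot: [0.581, -0.572, 0.397, -0.422]
wrist_force: [-9.5, -10.5, 6.3]
opening: 0.0184
```

```bash
python3 - <<'E'
from h import *
crank(r=.056)
E
```

```text
t 8.25 ang -177.8 rad 55.1 z 0.2582 Frad 9.9 Ftan -10.2 Fz 6.3 op 0.0184 tilt y [ 0.036 -0.01  -0.999] xang -70.7
[-1.4, -0.0, 0.5]
[-1.1, 0.0, 0.9]
[-0.8, 0.0, 1.2]
[-0.5, 0.0, 1.4]
[-0.1, 0.0, 1.5]
```

Call:
apply_moves --pt "1.2 -1.4 0 0.4 0" --pt "1.2 -1.2 0 0.8 0" --pt "1.2 -0.9 0 1.1 0" --pt "1.2 -0.5 0 1.4 0" --pt "1.2 -0.1 0 1.5 0"

```text
clock: 8.75
ee_pos: [0.5539, 0.3114, 0.2581]
tcp_rot: [-0.565, 0.585, -0.408, 0.415]
wrist_force: [-23.1, 11.8, 7.4]
opening: 0.0185
```

```bash
python3 - <<'E'
from h import *
crank(r=.056)
E
```

```text
t 8.75 ang 128.0 rad 55.4 z 0.2581 Frad 23.5 Ftan -11.0 Fz 7.4 op 0.0185 tilt y [-0.008 -0.03  -1.   ] xang -71.2
[-0.4, -0.0, 1.4]
[0.1, -0.0, 1.5]
[0.5, -0.0, 1.4]
[0.8, -0.0, 1.2]
[1.1, 0.0, 1.0]
```

Call:
apply_moves --pt "1.2 -0.4 0 1.6 0" --pt "1.2 0.0 0 1.5 0" --pt "1.2 0.4 0 1.4 0" --pt "1.2 0.8 0 1.2 0" --pt "1.2 1.1 0 1.0 0"

```text
clock: 9.25
ee_pos: [0.6207, 0.3137, 0.258]
tcp_rot: [-0.561, 0.59, -0.41, 0.411]
wrist_force: [-2.4, -1.7, 0.5]
opening: 0.0183
```

```bash
python3 - <<'E'
from h import *
crank(r=.056)
E
```

```text
t 9.25 ang 54.5 rad 56.3 z 0.258 Frad -2.8 Ftan -1.0 Fz 0.5 op 0.0183 tilt y [-0.024 -0.035 -0.999] xang -71.0
[1.3, 0.0, 0.7]
[1.4, 0.0, 0.3]
[1.5, 0.0, -0.0]
[1.4, 0.0, -0.4]
[1.2, 0.1, -0.8]
```

Call:
apply_moves --pt "1.2 1.0 0 0.5 0"

```text
clock: 9.35
ee_pos: [0.6301, 0.3048, 0.258]
tcp_rot: [-0.56, 0.59, -0.411, 0.411]
wrist_force: [-2.3, -0.6, 0.5]
opening: 0.0183
```

```bash
python3 - <<'E'
from h import *
crank(r=.056)
snap('scene','s1',crop=(230,150,370,310),s=3.5);snap('top','t1',crop=(180,70,310,190),s=5)
E
```

```text
t 9.35 ang 41.3 rad 56.1 z 0.258 Frad -2.1 Ftan -1.0 Fz 0.5 op 0.0183 tilt y [-0.023 -0.035 -0.999] xang -71.1
[1.4, 0.0, 0.4]
[1.5, 0.0, -0.0]
[1.4, 0.0, -0.4]
[1.3, 0.1, -0.7]
[1.0, 0.1, -1.0]
```

View pics/s1.png

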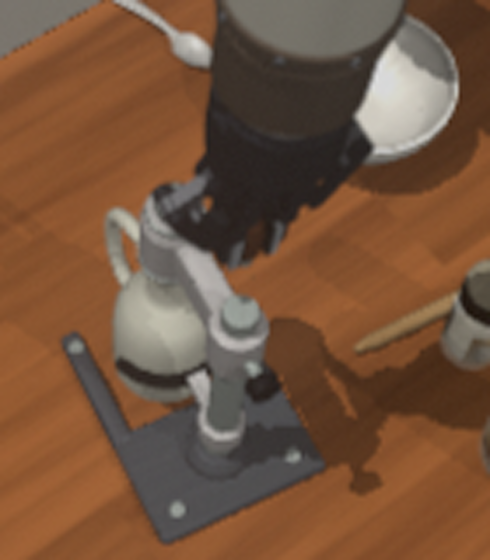

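Call:
apply_moves --pt "4.5 0 0 0 0" --pt "4.5 0 0 0 0" --pt "4.5 0 -2 0 0" --pt "4.5 0 -4 0 0" --pt "4.5 0 -4 0 0"

```text
clock: 9.95
ee_pos: [0.6293, 0.3057, 0.3519]
tcp_rot: [-0.554, 0.596, -0.413, 0.409]
wrist_force: [1.4, 0.8, 1.0]
opening: 0.0448
```

Call:
apply_moves --pt "4.5 0 -1 -4 0" --pt "4.5 0 0 -4 0" --pt "4.5 0 0 -4 0" --pt "4.5 0 0 -4 0" --pt "4.5 0 0 0 0"

```text
clock: 10.45
ee_pos: [0.4739, 0.2549, 0.3742]
tcp_rot: [-0.558, 0.593, -0.411, 0.41]
wrist_force: [-0.1, -0.1, 1.0]
opening: 0.0446
```

```bash
python3 - <<'E'
from h import *
tool([.5,.24,.3]);snap('wrist','w3',s=1.5);snap('top','t2',crop=(190,80,310,190),s=5);snap('scene','s2',crop=(230,150,370,310),s=3.5)
E
```

```text
cm tool [2.05 7.39 2.29] tilt y [-0.03  -0.041 -0.999] xang -70.96 pos [0.4739 0.2549 0.3742] F [-0.1 -0.1  1. ] t 10.45 op 0.0446 y [-0.03  -0.041 -0.999]
```

View pics/w3.png

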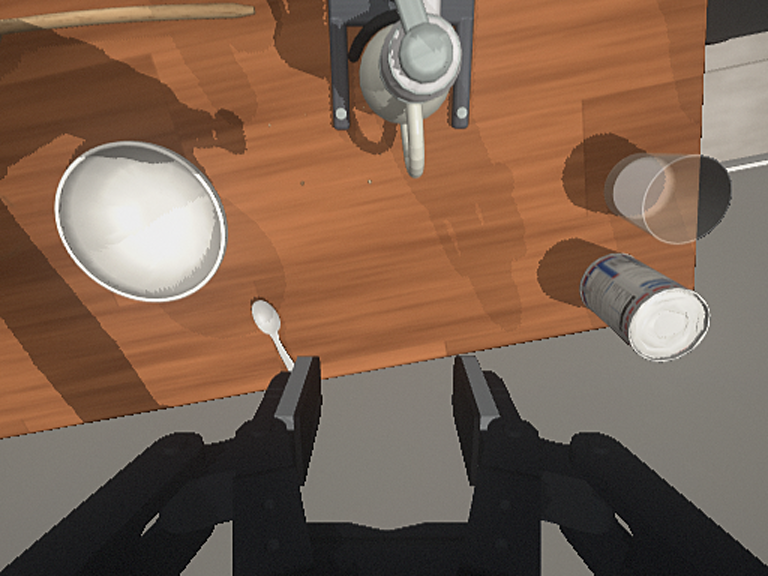

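View pics/s2.png

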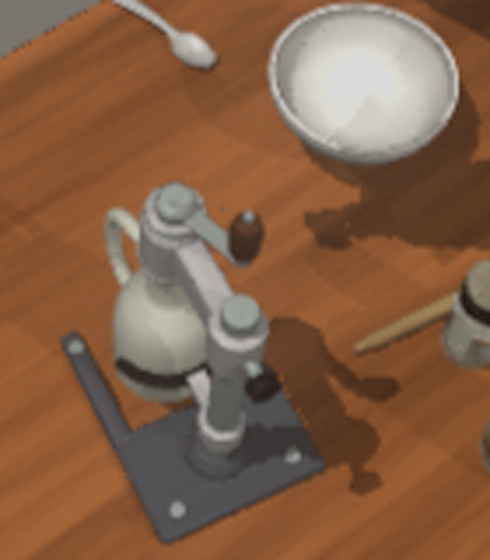

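```bash
python3 - <<'E'
from h import *
e=np.array([np.cos(np.radians(19.9)),np.sin(np.radians(19.9))]);ax=np.array([.588,.2678])
P=[[*(ax-e*r),z] for r,z in((.0745,.08),(.0745,.11),(.07,.13),(.03,.13),(.11,0),(.15,0))]
p=proj('w3',P);im=cv2.resize(np.load('pics/w3.npz')['img'][:,:,::-1][0:170,180:350],None,fx=3.5,fy=3.5)
for i,(u,v) in enumerate(p): cv2.circle(im,(int((u-180+.4)*3.5),int((v+.4)*3.5)),3,(0,0,255) if i%2 else (255,0,0),-1)
a=im
p=proj('s2',P);im=cv2.imread('pics/s2.png')
for i,(u,v) in enumerate(p): cv2.circle(im,(int((u-230+.4)*3.5),int((v-150+.4)*3.5)),2,(0,0,255) if i%2 else (255,0,0),-1)
im=im[150:450,:300]
p=proj('t2',P);b=cv2.imread('pics/t2.png')
for i,(u,v) in enumerate(p): cv2.circle(b,(int((u-190+.4)*5),int((v-80+.4)*5)),3,(0,0,255) if i%2 else (255,0,0),-1)
cv2.imwrite('pics/a.png',a);cv2.imwrite('pics/b.png',b);cv2.imwrite('pics/c.png',cv2.resize(im,None,fx=2,fy=2))
E
```

```text
(no output)
```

View pics/a.png

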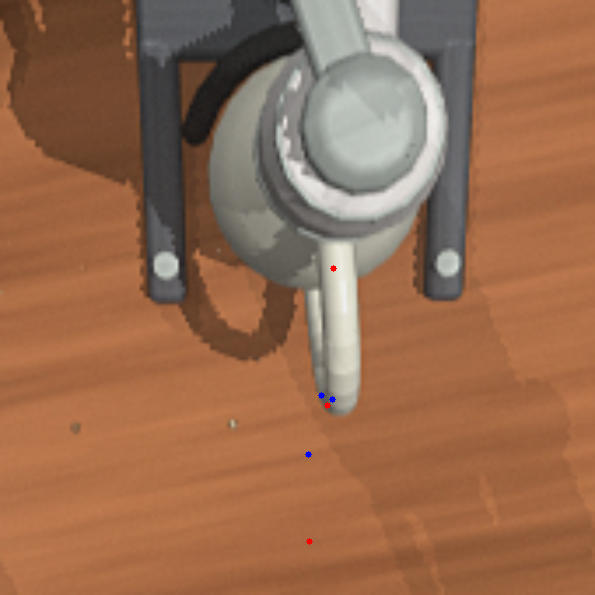

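View pics/b.png

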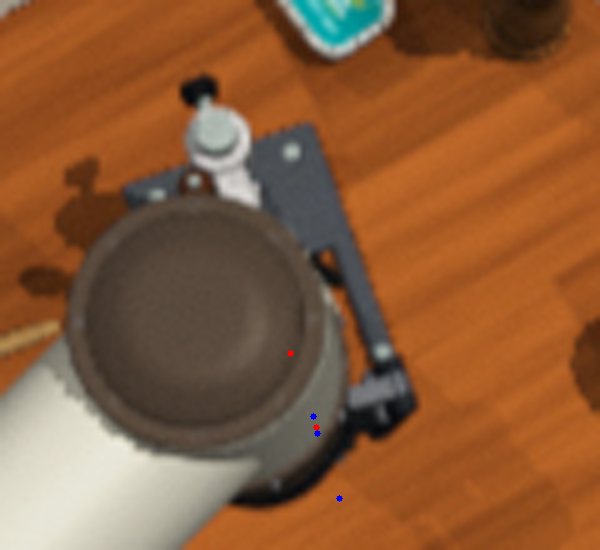

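View pics/c.png

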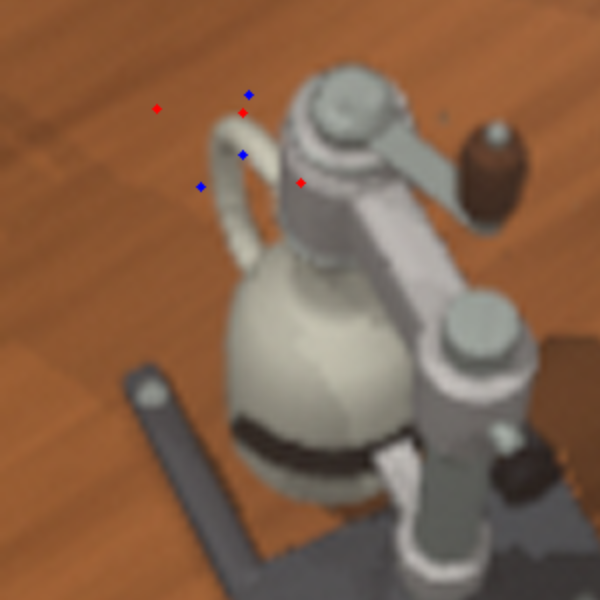

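```bash
cat > d.py <<'E'
from h import *
import sys
def draw(A,ax=np.array([.588,.2678]),P=((.0745,.08),(.0745,.06),(.0745,.1),(.068,.115),(.04,.12))):
    e=np.array([np.cos(np.radians(A)),np.sin(np.radians(A))])
    P=[[*(ax-e*r),z] for r,z in P]
    for f,c,s in(('w3',(180,30,350,170),4),('s2',(255,170,325,290),7)):
        im=cv2.resize(np.load(f'pics/{f}.npz')['img'][c[1]:c[3],c[0]:c[2],::-1],None,fx=s,fy=s)
        for i,(u,v) in enumerate(proj(f,P)):
            q=(int((u-c[0]+.4)*s),int((v-c[1]+.4)*s));cv2.circle(im,q,3,(0,0,255),-1);cv2.putText(im,str(i),(q[0]+4,q[1]),0,.4,(255,0,0))
        cv2.imwrite(f'pics/d_{f}.png',im[:600])
draw(float(sys.argv[1]))
E
python3 d.py 23.6
```

```text
(no output)
```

View pics/d_w3.png

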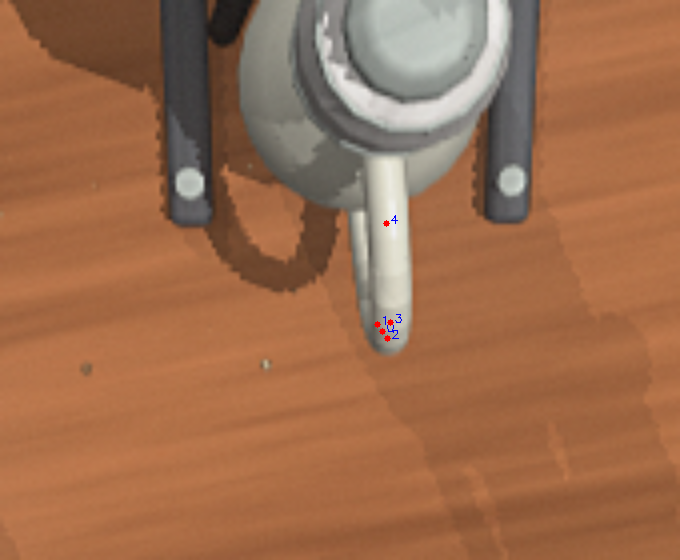

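View pics/d_s2.png

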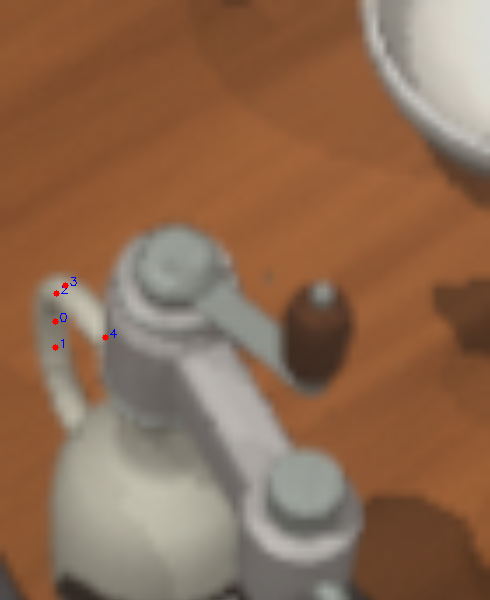

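Call:
apply_moves --pt "4.5 0 0 0 -0.085" --pt "4.5 0 0 0 0"

```text
clock: 10.8
ee_pos: [0.4794, 0.2582, 0.372]
tcp_rot: [-0.574, 0.611, -0.387, 0.384]
wrist_force: [0.1, 0.1, 0.8]
opening: 0.0447
```

```bash
python3 - <<'E'
from h import *
tool([.517,.237,.22])
E
```

```text
cm tool [ 3.07 15.15  3.27] tilt y [-0.031 -0.042 -0.999] xang -66.07 pos [0.4794 0.2582 0.372 ] F [0.1 0.1 0.8] t 10.8 op 0.0447 y [-0.031 -0.042 -0.999]
```

Call:
apply_moves --pt "5 0.8 4 0.8 0" --pt "5 0.8 4 0.8 0" --pt "5 0.8 4 0.8 0" --pt "5 0.6 3 0.7 0" --pt "5 0 0 0 0"

```text
clock: 11.3
ee_pos: [0.5218, 0.2391, 0.2151]
tcp_rot: [-0.573, 0.608, -0.389, 0.388]
wrist_force: [-0.2, -0.6, -0.2]
opening: 0.0502
```

```bash
python3 - <<'E'
from h import *
tool([.518,.2375,.093]);snap('wrist','w4',s=1.5)
E
```

```text
cm tool [-0.32 12.21  0.12] tilt y [-0.029 -0.041 -0.999] xang -66.66 pos [0.5218 0.2391 0.2151] F [-0.2 -0.6 -0.2] t 11.3 op 0.0502 y [-0.029 -0.041 -0.999]
```

View pics/w4.png

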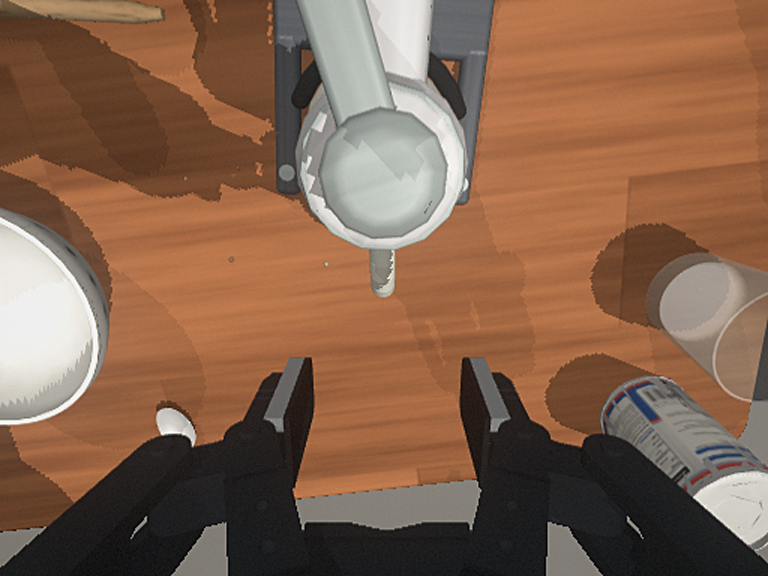

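Call:
apply_moves --pt "5 -0.1 3 -0.1 0" --pt "5 -0.1 3 0 0" --pt "5 -0.1 2 0 0" --pt "5 0 0 0 0"

```text
clock: 11.75
ee_pos: [0.5248, 0.244, 0.1436]
tcp_rot: [-0.579, 0.602, -0.386, 0.391]
wrist_force: [-0.2, 0.2, 0.2]
opening: 0.0502
```

```bash
python3 - <<'E'
from h import *
tool([.518,.2375,.093]);snap('wrist','w5',s=1.5);snap('scene','s5',s=1.5)
E
```

```text
cm tool [ 0.21  5.08 -0.76] tilt y [-0.011 -0.031 -0.999] xang -66.71 pos [0.5248 0.244  0.1436] F [-0.2  0.2  0.2] t 11.75 op 0.0502 y [-0.011 -0.031 -0.999]
```

View pics/w5.png

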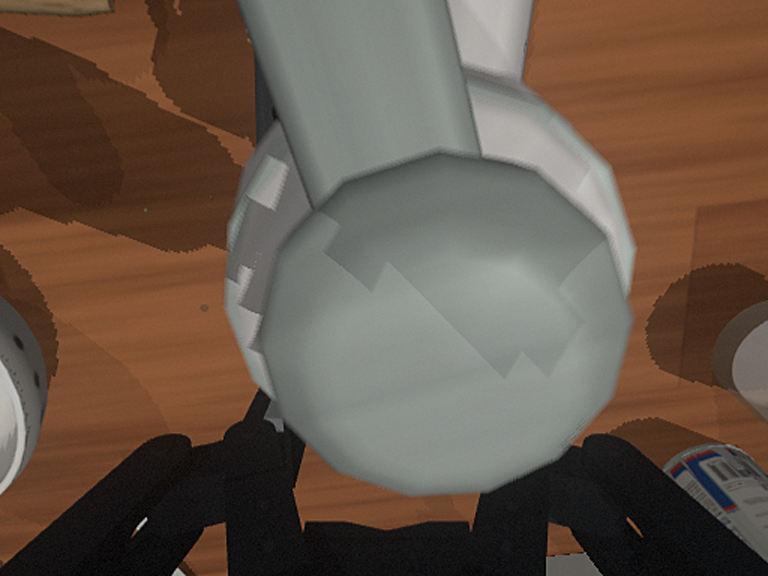

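View pics/s5.png

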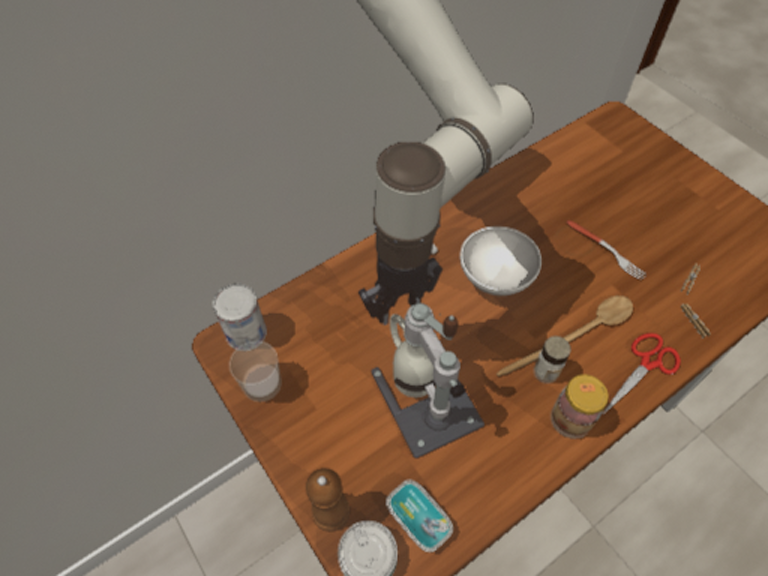

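```bash
python3 - <<'E'
from h import *
d=np.load('pics/w5.npz');R,_=cv2.Rodrigues(d['rvec']);c=-R.T@d['tvec'].ravel();s=monitor.read_state()
print(c,Ro.from_quat(s['tcp_rot'],scalar_first=True).as_matrix().T@(c-s['ee_pos']))
E
```

```text
[0.6000058  0.28020085 0.26026304] [-0.00045038 -0.11529602  0.07958786]
```

Call:
apply_moves --pt "5 0 -4 0 0" --pt "5 0 -4 0 0" --pt "5 0 -4 -2 0" --pt "5 0 -1 -4 0" --pt "5 0 0 -4 0"

```text
clock: 12.35
ee_pos: [0.44, 0.2127, 0.2938]
tcp_rot: [-0.587, 0.594, -0.382, 0.396]
wrist_force: [-1.2, 1.4, -1.3]
opening: 0.0503
```

Call:
apply_moves --pt "5 0 0 0 0.15" --pt "5 0 0 0 0.15" --pt "5 0 0 0 0.15" --pt "5 0 0 0 0.15" --pt "5 0 0 0 0.15"

```text
clock: 12.85
ee_pos: [0.4381, 0.2123, 0.3122]
tcp_rot: [-0.416, 0.395, -0.573, 0.585]
wrist_force: [-0.0, -0.7, -0.1]
opening: 0.0499
```

Call:
apply_moves --pt "5 0 0 0 0.15" --pt "5 0 0 0 0.15" --pt "5 0 0 0 0.15" --pt "5 0 0 0 0.15" --pt "5 0 0 0 0.15"

```text
clock: 13.35
ee_pos: [0.4402, 0.2138, 0.3278]
tcp_rot: [0.185, -0.146, 0.689, -0.685]
wrist_force: [-0.5, 0.4, -1.0]
opening: 0.0501
```

Call:
apply_moves --pt "5 0 0 0 0.15" --pt "5 0 0 0 0.15" --pt "5 0 0 0 0.15" --pt "5 0 0 0 0.15" --pt "5 0 0 0 0.15"

```text
clock: 13.85
ee_pos: [0.442, 0.215, 0.3433]
tcp_rot: [-0.073, 0.121, 0.715, -0.684]
wrist_force: [0.8, 0.7, 0.3]
opening: 0.0495
```

```bash
python3 - <<'E'
from h import *
tool([.518,.2375,.25]);st()
E
```

```text
cm tool [-6.11  9.93 -3.73] tilt y [ 0.073  0.034 -0.997] xang 164.05 pos [0.442  0.215  0.3433] F [0.8 0.7 0.3] t 13.85 op 0.0495 y [ 0.073  0.034 -0.997]
{'clock': 13.85, 'q': [0.801, 0.061, -0.213, 0.031, -1.222, -1.087], 'joint_velocities': [0.002, -0.029, 0.036, 0.007, -0.019, -1.486], 'tau': [-0.008, -22.882, 19.655, 4.386, 0.161, 0.989], 'ee_pos': [0.442, 0.215, 0.343], 'tcp_rot': [-0.073, 0.121, 0.715, -0.684], 'wrist_force': [0.809, 0.678, 0.337], 'ft_torque': [-0.032, 0.138, -0.025], 'opening': 0.049}
```

Call:
apply_moves --pt "5 0 0 0 0.15" --pt "5 0 0 0 0.15" --pt "5 0 0 0 0.15" --pt "5 0 0 0 0.15" --pt "5 0 0 0 0.15"

```text
clock: 14.35
ee_pos: [0.4434, 0.2158, 0.359]
tcp_rot: [-0.327, 0.367, 0.647, -0.584]
wrist_force: [0.8, -0.3, -0.5]
opening: 0.0499
```

Call:
apply_moves --pt "5 0 0 0 0.1" --pt "5 0 0 0 0"

```text
clock: 14.55
ee_pos: [0.4438, 0.216, 0.365]
tcp_rot: [-0.359, 0.398, 0.632, -0.56]
wrist_force: [-0.8, 0.2, 0.0]
opening: 0.0502
```

```bash
python3 - <<'E'
from h import *
tool([.518,.2375,.25])
E
```

```text
cm tool [-1.3  12.28 -6.26] tilt y [ 0.1    0.056 -0.993] xang 115.19 pos [0.4438 0.216  0.365 ] F [-0.8  0.2  0. ] t 14.55 op 0.0502 y [ 0.1    0.056 -0.993]
```

Call:
apply_moves --pt "5 -0.3 3.5 -1.6 0" --pt "5 -0.3 3.5 -1.6 0" --pt "5 -0.3 3.5 -1.6 0" --pt "5 -0.3 2.5 -1.6 0"

```text
clock: 14.95
ee_pos: [0.525, 0.2434, 0.2561]
tcp_rot: [-0.351, 0.398, 0.643, -0.552]
wrist_force: [1.1, 1.0, -1.0]
opening: 0.0501
```

```bash
python3 - <<'E'
from h import *
tool([.518,.2375,.093]);snap('wrist','w6',s=1.5)
E
```

```text
cm tool [-0.43 16.01  3.22] tilt y [ 0.123  0.074 -0.99 ] xang 115.92 pos [0.525  0.2434 0.2561] F [ 1.1  1.  -1. ] t 14.95 op 0.0501 y [ 0.123  0.074 -0.99 ]
```

View pics/w6.png

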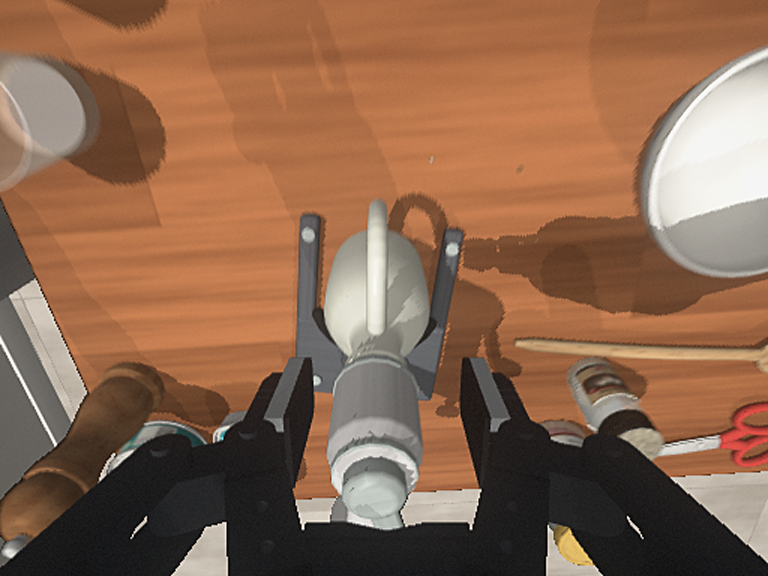

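Call:
apply_moves --pt "5 0 1 3 0" --pt "5 -0.2 3.5 1 0" --pt "5 -0.1 4 0.5 0" --pt "5 0 4 0.3 0"

```text
clock: 15.4
ee_pos: [0.5063, 0.2338, 0.13]
tcp_rot: [-0.345, 0.398, 0.65, -0.548]
wrist_force: [0.8, 0.1, 0.6]
opening: 0.0497
```

```bash
python3 - <<'E'
from h import *
tool([.518,.2375,.093]);st();snap('wrist','w7',s=1.5)
E
```

```text
cm tool [-0.24  3.85 -0.6 ] tilt y [ 0.139  0.084 -0.987] xang 116.46 pos [0.5063 0.2338 0.13  ] F [0.8 0.1 0.6] t 15.4 op 0.0497 y [ 0.139  0.084 -0.987]
{'clock': 15.4, 'q': [0.739, 0.336, -0.458, 0.054, -0.617, -1.891], 'joint_velocities': [-0.004, 0.554, -0.398, 0.075, 1.017, -0.052], 'tau': [-0.139, -36.054, 14.897, 3.022, -0.436, 0.04], 'ee_pos': [0.506, 0.234, 0.13], 'tcp_rot': [-0.345, 0.398, 0.65, -0.548], 'wrist_force': [0.833, 0.138, 0.643], 'ft_torque': [-0.11, 0.247, -0.001], 'opening': 0.05}
```

View pics/w7.png

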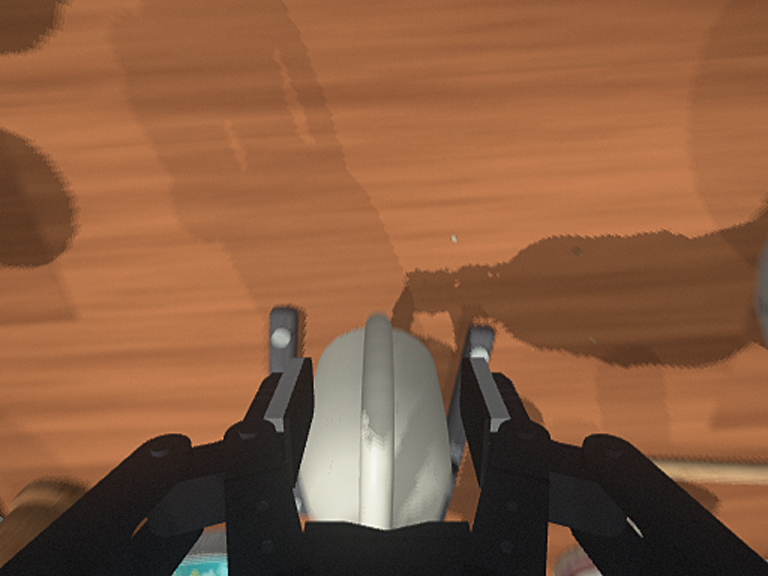

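Call:
apply_moves --pt "5 -0.1 2 0.1 0" --pt "5 -0.1 1.6 0 0"

```text
clock: 15.65
ee_pos: [0.5094, 0.2335, 0.0897]
tcp_rot: [-0.345, 0.396, 0.648, -0.551]
wrist_force: [0.7, 0.7, 0.1]
opening: 0.0503
```

```bash
python3 - <<'E'
from h import *
tool([.518,.2375,.093])
E
```

```text
cm tool [-0.02 -0.18 -0.98] tilt y [ 0.132  0.079 -0.988] xang 116.62 pos [0.5094 0.2335 0.0897] F [0.7 0.7 0.1] t 15.65 op 0.0503 y [ 0.132  0.079 -0.988]
```

Call:
apply_moves --pt "5 0 -0.2 -1.0 0" --pt "5 0 0 0 0"

```text
clock: 15.85
ee_pos: [0.5199, 0.239, 0.0957]
tcp_rot: [-0.344, 0.395, 0.649, -0.552]
wrist_force: [0.6, -0.1, -0.7]
opening: 0.0504
```

```bash
python3 - <<'E'
from h import *
tool([.518,.2375,.093]);snap('wrist','w8',s=1.5)
E
```

```text
cm tool [-0.05  0.23  0.28] tilt y [ 0.134  0.079 -0.988] xang 116.8 pos [0.5199 0.239  0.0957] F [ 0.6 -0.1 -0.7] t 15.85 op 0.0504 y [ 0.134  0.079 -0.988]
```

View pics/w8.png

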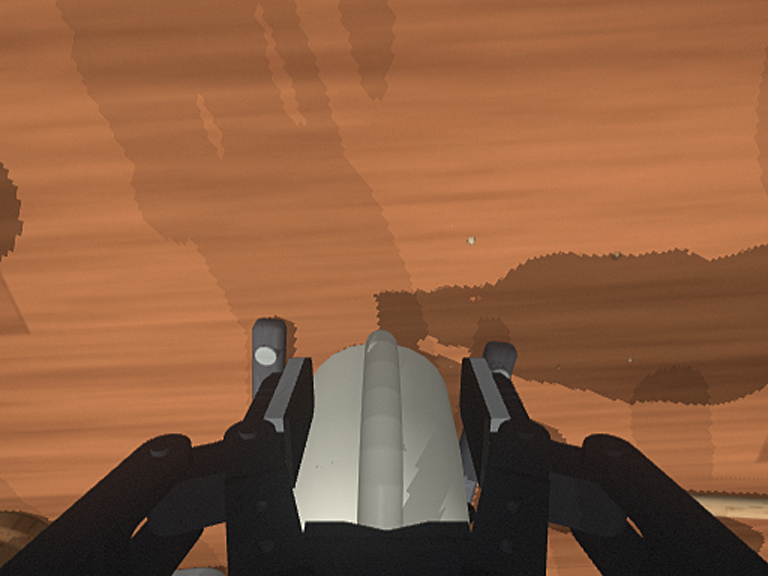

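Call:
apply_moves --pt "2.2 0 0.3 0.3 0" --pt "2.2 0 0.2 0.1 0"

```text
clock: 16.1
ee_pos: [0.5172, 0.2381, 0.0928]
tcp_rot: [-0.344, 0.396, 0.65, -0.55]
wrist_force: [-0.1, -0.3, -0.9]
opening: 0.0228
```

```bash
python3 - <<'E'
from h import *
tool([.518,.2375,.093]);snap('wrist','w9',crop=(150,200,370,384),s=3)
E
```

```text
cm tool [-0.09 -0.01 -0.05] tilt y [ 0.137  0.082 -0.987] xang 116.79 pos [0.5172 0.2381 0.0928] F [-0.1 -0.3 -0.9] t 16.1 op 0.0228 y [ 0.137  0.082 -0.987]
```

View pics/w9.png

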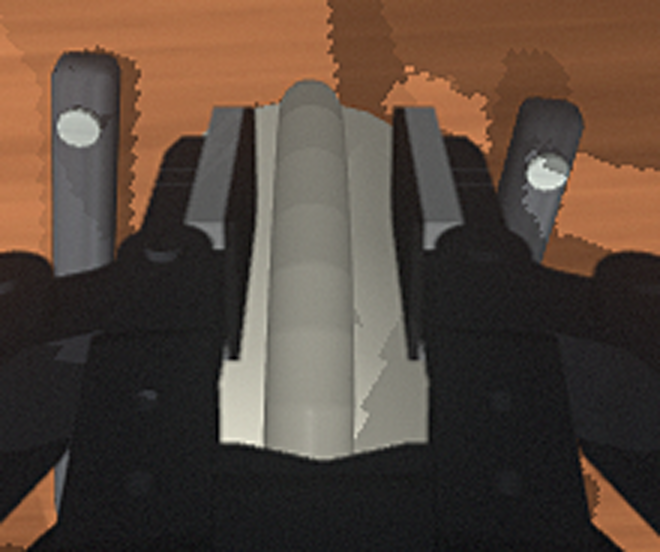

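Call:
apply_moves --pt "1.5 -0.15 0.2 0 0" --pt "0.8 0 0.2 0 0"

```text
clock: 16.35
ee_pos: [0.5182, 0.2368, 0.0905]
tcp_rot: [-0.343, 0.396, 0.651, -0.55]
wrist_force: [-9.8, -2.1, 19.5]
opening: 0.0108
```

```bash
python3 - <<'E'
from h import *
tool([.518,.2375,.093])
E
```

```text
cm tool [ 0.08 -0.24 -0.05] tilt y [ 0.137  0.082 -0.987] xang 116.87 pos [0.5182 0.2368 0.0905] F [-9.8 -2.1 19.5] t 16.35 op 0.0108 y [ 0.137  0.082 -0.987]
```

Call:
apply_moves --pt "0.8 0 -0.1 0.3 0"

```text
clock: 16.45
ee_pos: [0.5155, 0.2353, 0.0912]
tcp_rot: [-0.343, 0.395, 0.651, -0.55]
wrist_force: [0.6, -0.2, -3.9]
opening: 0.0108
```

```bash
python3 - <<'E'
from h import *
s=monitor.read_state();p=np.array(s['ee_pos']);e=np.array([np.cos(np.radians(19.9)),np.sin(np.radians(19.9)),0])
tool(p-.11*e)
E
```

```text
cm tool [ 1.34 -1.73 10.78] tilt y [ 0.137  0.082 -0.987] xang 116.88 pos [0.5155 0.2353 0.0912] F [ 0.6 -0.2 -3.9] t 16.45 op 0.0108 y [ 0.137  0.082 -0.987]
```

Call:
apply_moves --pt "0.8 0.1 0.0 1.0 0" --pt "0.8 0.2 0.0 1.2 0"

```text
clock: 16.65
ee_pos: [0.498, 0.2307, 0.0898]
tcp_rot: [-0.34, 0.396, 0.655, -0.546]
wrist_force: [4.0, 0.9, 4.0]
opening: 0.0105
```

```bash
python3 - <<'E'
from h import *
tool([.4121,.1979,.0912])
E
```

```text
cm tool [ 0.98 -1.69  8.98] tilt y [ 0.147  0.089 -0.985] xang 117.0 pos [0.498  0.2307 0.0898] F [4.  0.9 4. ] t 16.65 op 0.0105 y [ 0.147  0.089 -0.985]
```

Call:
apply_moves --pt "0.8 0.2 -0.1 1.6 0" --pt "0.8 0.2 -0.1 1.6 0"

```text
clock: 16.85
ee_pos: [0.4714, 0.2236, 0.0892]
tcp_rot: [-0.337, 0.397, 0.66, -0.541]
wrist_force: [3.6, 1.2, 2.5]
opening: 0.0104
```

```bash
python3 - <<'E'
from h import *
tool([.4121,.1979,.0912]);snap('scene','s6',crop=(200,130,370,310),s=3.2)
E
```

```text
cm tool [ 0.42 -1.39  6.29] tilt y [ 0.159  0.099 -0.982] xang 117.19 pos [0.4714 0.2236 0.0892] F [3.6 1.2 2.5] t 16.85 op 0.0104 y [ 0.159  0.099 -0.982]
```

View pics/s6.png

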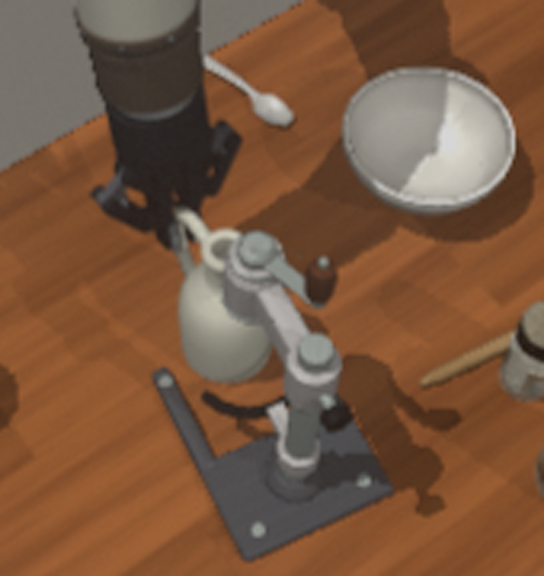

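Call:
apply_moves --pt "0.8 0.1 -0.1 1.6 0" --pt "0.8 0.1 -0.15 1.6 0" --pt "0.8 0.1 -0.15 1.6 0"

```text
clock: 17.2
ee_pos: [0.4302, 0.2091, 0.0881]
tcp_rot: [-0.334, 0.397, 0.667, -0.535]
wrist_force: [3.1, -0.2, 2.6]
opening: 0.0106
```

```bash
python3 - <<'E'
from h import *
tool([.4121,.1979,.0892])
E
```

```text
cm tool [-0.16 -0.55  2.06] tilt y [ 0.172  0.113 -0.979] xang 117.49 pos [0.4302 0.2091 0.0881] F [ 3.1 -0.2  2.6] t 17.2 op 0.0106 y [ 0.172  0.113 -0.979]
```

Call:
apply_moves --pt "0.8 0 -0.15 1.5 0" --pt "0.8 0 0.0 0.7 0" --pt "0.8 0 0.1 0 0"

```text
clock: 17.5
ee_pos: [0.4126, 0.2021, 0.0875]
tcp_rot: [-0.332, 0.397, 0.672, -0.531]
wrist_force: [-7.5, -1.0, 19.5]
opening: 0.0106
```

```bash
python3 - <<'E'
from h import *
tool([.4121,.1979,.0892]);snap('scene','s7',crop=(200,110,370,290),s=3.2)
E
```

```text
cm tool [-0.35 -0.23  0.2 ] tilt y [ 0.181  0.122 -0.976] xang 117.74 pos [0.4126 0.2021 0.0875] F [-7.5 -1.  19.5] t 17.5 op 0.0106 y [ 0.181  0.122 -0.976]
```

View pics/s7.png

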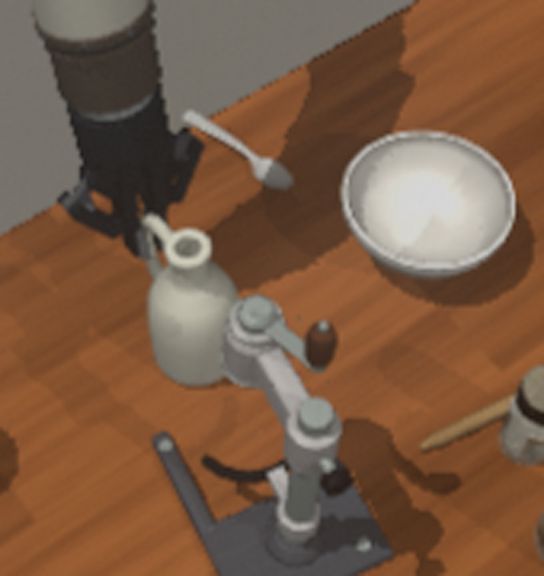

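Call:
apply_moves --pt "0.8 0 -0.15 0 0" --pt "2.5 0 0.15 0 0" --pt "4.5 0 0.15 0 0" --pt "5 0 0 0 0"

```text
clock: 17.95
ee_pos: [0.4105, 0.1992, 0.0836]
tcp_rot: [-0.333, 0.397, 0.668, -0.534]
wrist_force: [-0.4, -0.3, -0.1]
opening: 0.0496
```

```bash
python3 - <<'E'
from h import *
st();snap('wrist','w10',s=1.5)
E
```

```text
{'clock': 17.95, 'q': [0.837, 0.254, -0.82, 0.179, -0.299, -2.095], 'joint_velocities': [-0.001, 0.008, -0.004, -0.002, -0.003, -0.001], 'tau': [0.02, -24.481, 10.796, 2.178, 0.394, -0.007], 'ee_pos': [0.41, 0.199, 0.084], 'tcp_rot': [-0.333, 0.397, 0.668, -0.534], 'wrist_force': [-0.365, -0.334, -0.09], 'ft_torque': [-0.246, 0.269, -0.044], 'opening': 0.05}
```

View pics/w10.png

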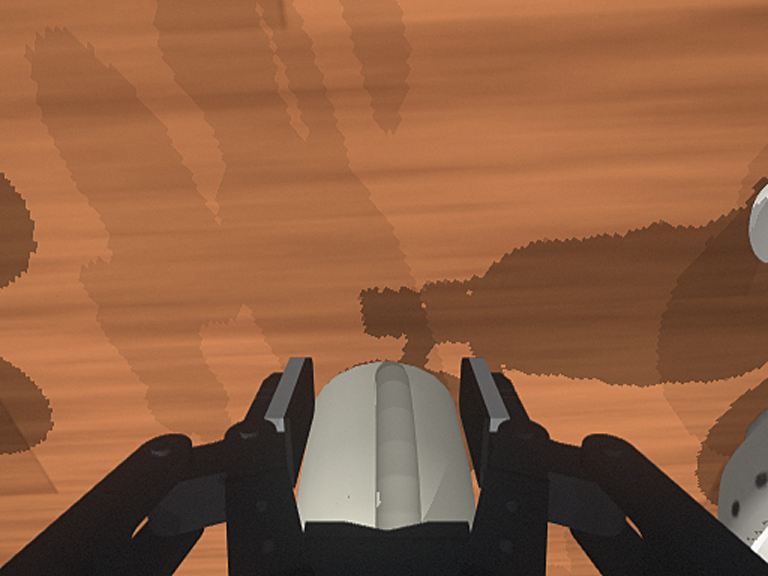

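Call:
apply_moves --pt "5 0 -2 0.1 0" --pt "5 0 -3 0.2 0" --pt "5 0 -4 0 0" --pt "5 0 -4 0 0" --pt "5 0 0 0 0"

```text
clock: 18.5
ee_pos: [0.3841, 0.1816, 0.2119]
tcp_rot: [-0.335, 0.396, 0.664, -0.538]
wrist_force: [0.5, -0.2, 0.0]
opening: 0.05
```

```bash
python3 - <<'E'
from h import *
st();snap('wrist','w11',s=1.5);snap('scene','s8',s=1.5);snap('top','t8',s=1.5)
E
```

```text
{'clock': 18.5, 'q': [0.866, -0.013, -0.669, 0.087, -0.726, -2.018], 'joint_velocities': [-0.001, 0.053, -0.064, -0.034, 0.015, 0.0], 'tau': [-0.114, -17.217, 16.54, 3.581, -0.038, 0.026], 'ee_pos': [0.384, 0.182, 0.212], 'tcp_rot': [-0.335, 0.396, 0.664, -0.538], 'wrist_force': [0.5, -0.155, 0.005], 'ft_torque': [-0.15, 0.315, 0.029], 'opening': 0.05}
```

View pics/s8.png

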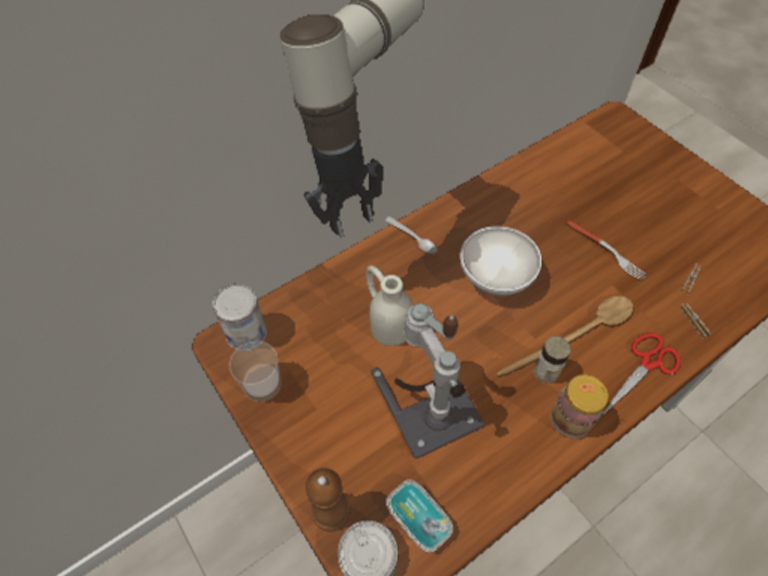

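View pics/w11.png

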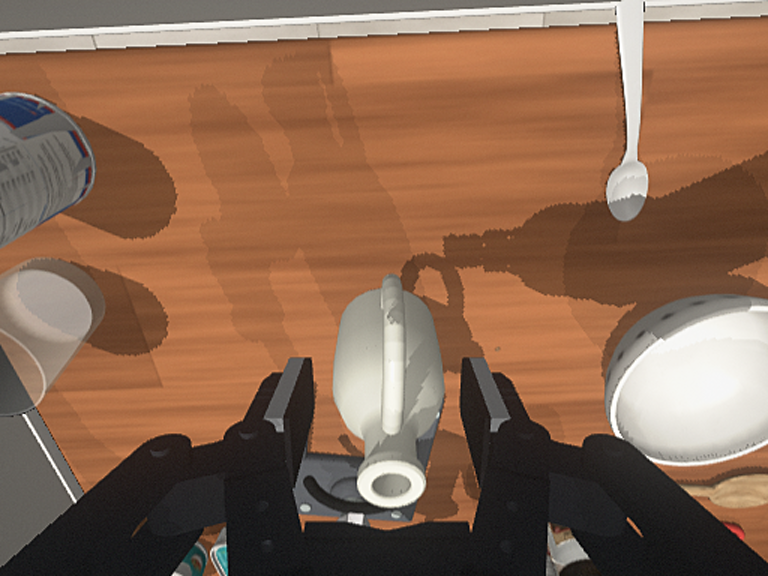

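```bash
python3 - <<'E'
from h import *
ax=np.array([.588,.2678])
S=('s8',393/1.5-.2,284/1.5-.2);W=('w11',391/1.5-.2,484/1.5-.2)
for o in(S,W):
    p=ray(*o,.15);print(p,np.linalg.norm(p[:2]-ax))
p=tri(S,W);print(p,np.linalg.norm(p[:2]-ax))
im=np.load('pics/s8.npz')['img'][160:240,220:310,::-1];cv2.imwrite('pics/z.png',cv2.resize(im,None,fx=6,fy=6))
# silhouette prediction upright
f=p[:2]
for z,r in((0,.039),):
    print(proj('s8',[[*(f+r*np.array([np.cos(a),np.sin(a)])),z] for a in np.linspace(0,2*np.pi,9)[:-1]])*1.5)
E
```

```text
[0.484878   0.23933803 0.15      ] 0.1069777051441537
[0.48208391 0.23697944 0.15      ] 0.11030922378522438
[0.48406523 0.23881718 0.14829755] 0.1079001427503839
[[394.21786206 346.83476452]
 [408.50095834 339.94925501]
 [412.79527337 326.35426328]
 [404.92749148 314.20662394]
 [389.72259394 310.33036705]
 [375.75929615 316.80440153]
 [370.99219887 330.11857354]
 [378.54013017 342.67756609]]
```

View pics/t8.png

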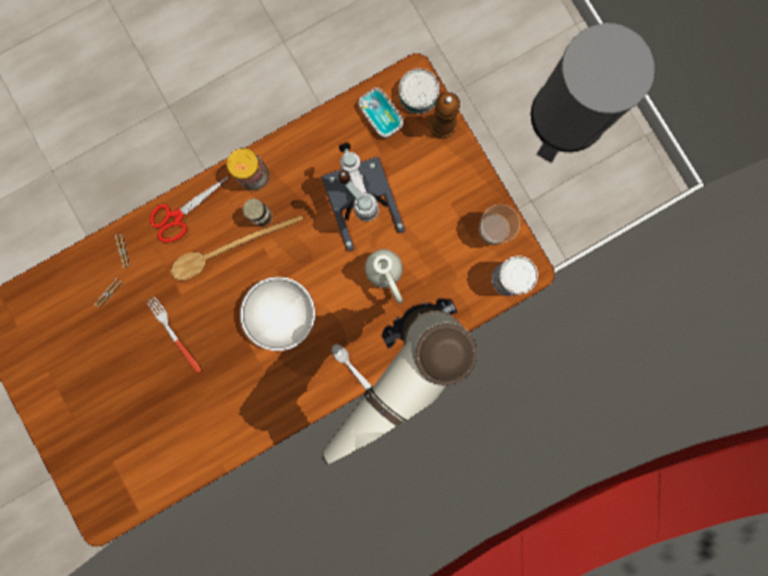

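```bash
python3 -c "
from h import *
print(workorder.sign_off());st()"
```

```text
the job is handed in; nothing more can be done
None
the job is handed in; nothing more can be done
```

The cork is out, the flagon stands clear of the corkscrew, and I handed the job in at about 18.7 s of the 72 s allowed.

- **Winding:** I wound the knob clockwise a little over two turns. The force at the knob fell from about 11 N to 1 N somewhere in the last 75° or so. I confirmed the slack with 13° more and stopped, so the overrun is 87° at most.
- **Drawing the flagon:** I gripped it by the handle and slid it out along the open front. The wrist force stayed at about 4 N or less while it slid.
- **Last checks:** In the last pictures the flagon stands upright. Its mouth triangulates to z = 148 mm against the nominal 150 mm. Its middle is about 108 mm from the crank's axis; single-camera estimates gave 107 and 110 mm. The gripper is open and clear, and the glass, bowl and tin look unmoved in the top view.

**What did not go cleanly:**
- **Tool tilt:** the tool drifted up to about 0.2 rad off vertical, and the moves offer no way to correct that. I compensated position only, and the flagon itself came out upright.
- **Handle grip:** on closing, the wrist force briefly reached about 20 N down and 10 N sideways. I relieved that before pulling. I did not measure the flagon-to-stand force directly.
- **Setting down:** a second brief press of about 20 N down came just before release, with the flagon already clear of the stand.
- **Approach:** my first approach would have brought the wrist camera's position down onto the crank hub, so I backed off and turned the gripper half a turn.

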